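# Put three swapped clinic instruments back in their own places

## Robot

A 6-joint arm with a two-finger parallel gripper is mounted at the origin on the work surface. World frame = base frame: x ahead of the robot, y to its left, z up, the work surface at z = 0. Lengths are in m, angles in rad, forces in N, time in s.
With the tool pointing down it reaches from about 0.35 to 0.85 m from the base axis. Payload 8.1 kg.
Tool frame: the origin (TCP) lies at the very end of the fingers, on their centre line; the grasp point (between the pads) lies 19 mm behind it; z points along the fingers, y is the direction in which the jaws open and shut (so a half turn about z gives the same grasp; the last joint's range is limited). The gripper opens to 93 mm and grips with 3 to 60 N. Pads are 15 mm wide; open, the fingers measure 128 mm over their backs; the gripper's body (75 mm by 188 mm) begins 65 mm behind the grasp point.
Start: joints at [1.084, 0.13, 1.488, -0, 1.523, -0.085], TCP at [0.235, 0.552, 0.191] pointing down, gripper open.
Joint ranges: [-2.96, 2.96], [-0.89, 2.26], [0.02, 2.5], [-1.34, 4.48], [0, 2.73], [-2.66, 2.66]. Speed limits (rad/s): [2.39, 2.39, 2.79, 3.14, 3.14, 3.14].

## Interface

Orientations are given as a rotation vector (axis times angle).
In Python, from plant import robot gives the robot as it stands.
- The arm moves only by the tool jog_arm, never from a script. Its argument "commands" is a list that holds one entry, the list of rows, each a list of 5 numbers: the shift along the tool's x, y, z as a fraction of full scale, then the turn about the tool's z as a fraction of full scale, then the closure in counts, from 0 (fully open) to 255 (shut). In form: [[[dx, dy, dz, twist, grip], ...]]. A call has 1 to 10 rows; each row is the pose to reach, as a shift and turn from the pose measured when the call began, along the tool's axes at that moment, turning the shorter way round; what a row does not reach only later rows make up. Full scale, the value 1, is 0.15 m for a shift and 180 degrees for a turn. A row lasts 1/8 s, in which the tool goes at most 62.5 mm and 10.7 degrees, less where a joint would pass 70% of its speed; a pose out of reach is approached as far as the arm can. A call with a number of a shift or a turn outside -1 to 1 is refused whole. A call with a gripper value outside its range is refused whole. The fingers move at their own pace and stop on an object; "squeeze" is the grip in N (left out, the last holds). Time passes only in rows, so rows that repeat a pose let the fingers close. It gives the time, the measured TCP pose, the force and the opening at its end, in the units of the state.
- robot.sense(): the state, without advancing time (a new reading comes with each control period).
- robot.grab_frame(name): name is "side" or "top"; returns (picture, depth): 420x560x3 uint8, red, green, blue; 420x560 float32, m along the optical axis (not along the pixel's ray), 0 where there is no reading.
- robot.camera_model(name): a dict with "fx", "fy", "cx", "cy" (pixels), "R" (3x3) and "t" (3): a world point X has camera coordinates R X + t. Camera axes: x right, y down, z forward; pixel columns grow to the right and rows downward; lengths in m; the calibration is good to about 2 mm. A picture is of the moment at which its call begins. camera_model takes no time and is no camera call.
- robot.hand_in(): hands the job in, once; it reports no verdict.
The state is a dict: "t": time; "qpos": joint angles; "dq": joint speeds; "effort": joint torques, N m; "eef_pos": TCP position; "tool_rot": TCP orientation; "ft_force": force on the tool from outside, world axes, zero at the start; "ft_torque": the same for the moment, N m; "gripper_width": finger opening in m.
Only numpy, scipy, OpenCV 4.12 (cv2) and the standard library are available. Lean on these libraries where they do the work, as an engineer would, in place of code of your own. Each camera call takes 0.05 s, during which the arm holds its last target. There are 200 camera calls.

## Task

On this clinic desk three things lie in one another's places. Set one of them down on the empty black rubber mat to make room, then put each where it belongs: the heart recorder on the charging dock, lying lengthwise along it, the finger oximeter in the small blue tray and the lidded steel jar in the round steel dish, each upright on the floor of its place and in the middle of it. Do not push away or tip the glass beaker or the small gel bottle.

Things in the scene. Friction and masses are not known exactly. Their poses are not given: they have to be found in the camera images.
- recorder: Heart recorder: grey plastic box, 84 (x) by 54 (y) by 32 (z) mm, black square screen and a white round button on top. About 0.16 kg. Loose; starts flat in the blue tray. Origin: centre of the underside; x along its length, z up. Grip it across its 54 mm width (its y).
- oximeter: Finger pulse oximeter: white rounded plastic clip with a dark seam, 62 (x) by 36 (y) by 35 (z) mm, small black display on top. About 0.07 kg. Loose; starts flat in the round dish. Origin: centre of the underside; x along its length, z up. Grip it across its 36 mm width (its y). It may lie any way round in its tray.
- jar: Round steel dressing jar: body 50 mm across and 50 mm high, lid (part of it, does not come off) 54 mm across from 50 to 60 mm height, with a 14 mm ball knob; 76 mm high over all. About 0.18 kg. Loose; starts upright on the charging dock. Origin: centre of the underside; z up.
- dock: Charging dock, fixed: white plastic slab, 120 mm (x) by 100 mm (y), its flat top (the place to lie on) 8 mm above the desk; black ridges along its two long edges rise to 11 mm; at its +x end, from 60 to 76 mm from the origin, an upright black contact block 70 mm wide and 30 mm high. Origin: centre of the slab, at the desk; x along its length. The recorder belongs here, centred on the origin with its x along the dock's x, either way round.
- dish: Round steel dish, fixed, 124 mm across at the rim and 10 mm high, flat floor 102 mm across, 4 mm above the desk. Origin: its centre, at the desk. The jar belongs here.
- tray: Clear blue plastic tray, fixed, 130 mm (x) by 110 mm (y), rim 11 mm high and 4 mm thick, floor 4.5 mm above the desk. Origin: its centre, at the desk. The oximeter belongs here.
- mat: Black rubber mat, fixed, 110 by 110 mm and 3 mm thick, empty at the start: the free spot. Origin: its centre, at the desk.
- beaker: Glass beaker with pens in it, 66 mm across and 85 mm high, the pens up to 130 mm. Loose; leave it alone. Origin: centre of the underside.
- gel: Small white gel bottle, 34 mm across and 75 mm high. Loose; leave it alone. Origin: centre of the underside.
Things that resemble listed ones, but are neither listed nor needed, are in the scene too. What is shaped like the jar but yellow is not meant. Leave any yellow look-alike of the dock alone.

How it is judged:
On the way:
1. one of the three things has been set down and let go on the rubber mat (its centre within 45 mm of the mat's) (((horizontal distance between recorder and mat below 0.045 m and z of recorder in the frame of mat below 0.008 m and contact force between the fingers and recorder below 0.1 N and linear speed of recorder below 0.03 m/s) or (horizontal distance between oximeter and mat below 0.045 m and z of oximeter in the frame of mat below 0.008 m and contact force between the fingers and oximeter below 0.1 N and linear speed of oximeter below 0.03 m/s) or (horizontal distance between jar and mat below 0.045 m and z of jar in the frame of mat below 0.008 m and contact force between the fingers and jar below 0.1 N and linear speed of jar below 0.03 m/s))), for 0.2 s.
At the end, for the whole second after the job is handed in: Recorder on the dock, oximeter in the tray, jar in the dish: each within 15 mm of the middle of its place, on its floor (height within 4 mm), tilted under 0.12 rad, let go and at rest; the recorder's length within 0.25 rad of the dock's, either way round (horizontal distance between recorder and dock below 0.015 m and z of recorder in the frame of dock between 0.004 and 0.012 m and angle between each of recorder, oximeter, jar's own z axis and vertical below 0.12 rad and linear speed of each of recorder, oximeter, jar below 0.02 m/s and contact force between the fingers and recorder below 0.1 N and horizontal distance between oximeter and tray below 0.015 m and z of oximeter in the frame of tray between 0.0005 and 0.0085 m and contact force between the fingers and oximeter below 0.1 N and horizontal distance between jar and dish below 0.015 m and z of jar in the frame of dish between 0 and 0.008 m and contact force between the fingers and jar below 0.1 N and angle between the x axis of recorder and the x axis of dock, either way round below 0.25 rad); the robot touches nothing.
It fails at once if the glass beaker is pushed more than 25 mm away or tipped over (distance of beaker from where it was at the start of the episode above 0.025 m or angle between beaker's own z axis and vertical above 0.35 rad).
It fails at once if the gel bottle is pushed more than 25 mm away or tipped over (distance of gel from where it was at the start of the episode above 0.025 m or angle between gel's own z axis and vertical above 0.35 rad).
It also fails if it takes over 112 s, if anything falls off the work surface, if the arm or the gripper's body presses on something with over 40 N, if the wrist force passes 120 N, or if a joint passes its speed limit or range.

## Working session

There is one attempt and no reset: what is moved stays moved. The work goes in short steps, Python scripts to look and compute and a tool call to move; the robot and the scene stay as the last step left them, time stands still between calls to the robot, and variables do not carry over. Pictures are saved under pics/ and viewed, about 12 in all and at most 16, crops included, and the job is handed in when it is done.

Besides the shell and the picture viewer there is one more tool, called after "Emit:" in YAML: its name, and indented under it one key for each argument. jog_arm: Moves the arm, as the interface text tells. Shift numbers are shares of 0.15 m and turn numbers shares of 180 degrees, none past 1 either way. Its arguments: {"type":"object","properties":{"commands":{"type":"array","items":{"type":"array","items":{"type":"array","items":{"type":"number"}}}},"squeeze":{"type":"number"}},"required":["commands"]}

```bash
mkdir -p pics; ls; python3 - <<'E'
from plant import robot
import cv2,numpy as np
s=robot.sense()
for k in("t","eef_pos","tool_rot","gripper_width"):print(k,s[k])
for n in("top","side"):
    p,d=robot.grab_frame(n);cv2.imwrite(f"pics/{n}0.png",p[:,:,::-1]);np.savez(f"{n}0.npz",p=p,d=d)
    print(n,robot.camera_model(n))
E
```

```text
pics
t 0.0
eef_pos [0.23434216 0.55167906 0.18990056]
tool_rot [-6.26797823e-01 -3.07789239e+00  2.76731005e-03]
gripper_width 0.09295932590037645
top {'fx': 546.0862646376664, 'fy': 546.0862646376664, 'cx': 287.7385333389502, 'cy': 215.5324626895344, 'R': array([[ 2.14303257e-02, -9.99770143e-01, -6.34478952e-04],
       [-9.97552516e-01, -2.13405338e-02, -6.65849855e-02],
       [ 6.65561403e-02,  2.05986400e-03, -9.97780556e-01]]), 't': array([0.01949226, 0.46519925, 1.54392885])}
side {'fx': 430.390949120813, 'fy': 430.390949120813, 'cx': 282.7157715797396, 'cy': 208.60790103520083, 'R': array([[ 0.9955213 , -0.09421053, -0.00785611],
       [-0.072632  , -0.70900819, -0.70144992],
       [ 0.06051392,  0.69887894, -0.71267545]]), 't': array([-0.47529404,  0.06412262,  1.10366003])}
```

View pics/top0.png

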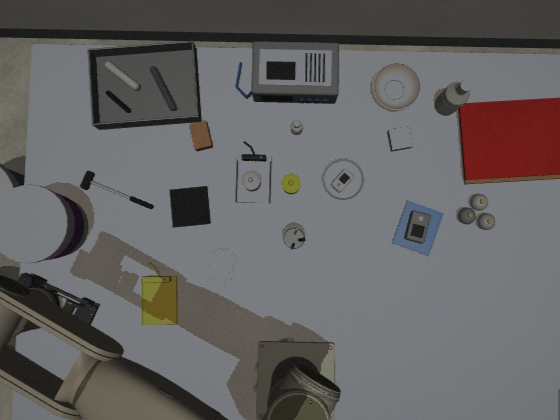

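View pics/side0.png

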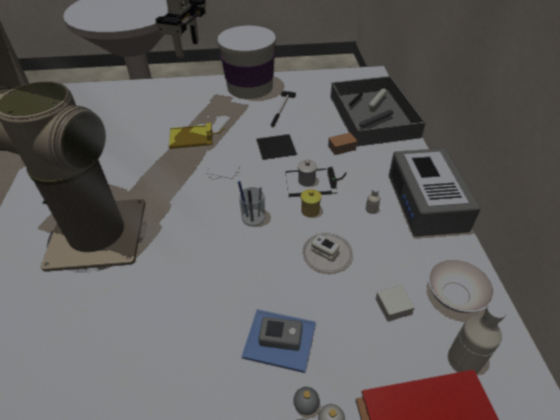

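The top view shows:

| Thing | Pixel (col, row) |
|---|---|
| Mat | (190,207) |
| Dock with jar | (253,180) |
| Yellow look-alike of the jar | (291,183) |
| Dish with oximeter | (343,180) |
| Tray with recorder | (417,228) |
| Beaker | (294,236) |
| Gel | (297,127) |

Next I measure these.

```bash
cat > h.py <<'E'
from plant import robot
import cv2,numpy as np
def ray(n,uv,z):
    "world point on plane z seen at pixel uv"
    c=robot.camera_model(n);R,t=np.array(c["R"]),np.array(c["t"])
    d=R.T@np.array([(uv[0]-c["cx"])/c["fx"],(uv[1]-c["cy"])/c["fy"],1]);o=-R.T@t
    return (o+d*(z-o[2])/d[2])
def cloud(n,d):
    c=robot.camera_model(n);v,u=np.mgrid[:420,:560]
    P=np.stack([(u-c["cx"])/c["fx"]*d,(v-c["cy"])/c["fy"]*d,d],-1)
    return (P-np.array(c["t"]))@np.array(c["R"])
def pix(n,X):
    c=robot.camera_model(n);q=np.array(c["R"])@X+np.array(c["t"]);return q[0]/q[2]*c["fx"]+c["cx"],q[1]/q[2]*c["fy"]+c["cy"]
def rect(pts):
    (c,s,a)=cv2.minAreaRect(np.float32(pts)*1000)
    if s[0]<s[1]: s=s[::-1];a+=90
    return np.round(c,1),np.round(s,1),round((a+90)%180-90,1) # mm, deg of long axis from world x
def blob(P,win,zlo,zhi,mask=None):
    u0,v0,u1,v1=win;m=np.zeros(P.shape[:2],bool);m[v0:v1,u0:u1]=1
    m&=(P[...,2]>zlo)&(P[...,2]<zhi)
    if mask is not None:m&=mask
    k,l,s,_=cv2.connectedComponentsWithStats(m.astype(np.uint8))
    if k<2:return None
    m=l==1+np.argmax(s[1:,4]);return P[m]
E
python3 - <<'E'
from h import *
f=np.load("top0.npz");p,d=f["p"],f["d"];P=cloud("top",d)
hsv=cv2.cvtColor(p,cv2.COLOR_RGB2HSV);H,S,V=[hsv[...,i].astype(int) for i in range(3)]
def show(n,b):
    if b is None:print(n,None);return
    print(n,len(b),"rect",*rect(b[:,:2]),"z",np.percentile(b[:,2],[5,50,95]).round(4))
print("desk z",np.median(P[250:300,350:500,2]))
show("recorder",blob(P,(390,195,445,260),.022,.06))
show("tray",blob(P,(385,190,450,260),-.02,.1,(H>95)&(H<125)&(S>90)))
show("oxi",blob(P,(318,155,370,205),.02,.06))
show("dish",blob(P,(310,145,375,215),.004,.06))
show("jarlid",blob(P,(230,160,275,205),.05,.075))
show("dockslab",blob(P,(225,145,280,215),.004,.02))
show("dockblock",blob(P,(225,135,280,170),.02,.045))
show("mat",blob(P,(160,180,220,235),-.02,.05,V<60))
show("yjar",blob(P,(278,168,304,200),.045,.09))
show("beaker",blob(P,(275,215,315,255),.05,.2))
show("gel",blob(P,(283,113,310,140),.02,.1))
c=p[110:270,150:450];cv2.imwrite("pics/crop0.png",cv2.convertScaleAbs(cv2.resize(c,None,fx=2.6,fy=2.6,interpolation=cv2.INTER_CUBIC),alpha=1.5)[:,:,::-1])
E
```

```text
desk z 0.0011093551286655422
recorder 593 rect [ 440.9 -336.5] [84.8 56.5] -13.9 z [0.0294 0.037  0.0426]
tray 305 rect [ 453.  -359.5] [88.  87.5] 72.1 z [-0.0001  0.0064  0.0146]
oxi 275 rect [ 568.1 -122.2] [61.2 35.8] -40.8 z [0.031  0.0393 0.0454]
dish 1111 rect [ 575.3 -124.3] [129.1 125.4] -71.9 z [0.0045 0.0086 0.0421]
jarlid 266 rect [558.3 135.2] [53.3 50.9] 89.6 z [0.0597 0.0667 0.0735]
dockslab 1120 rect [565.2 131.4] [152.  122.4] -4.9 z [0.0049 0.0094 0.0152]
dockblock 150 rect [629.4 132.3] [69.4 17.3] 89.2 z [0.0225 0.03   0.0357]
mat 1414 rect [486.6 312.8] [110.4 109.6] 7.4 z [-0.0025  0.0032  0.009 ]
yjar 290 rect [553.3  22.2] [51.9 50.3] 1.4 z [0.0529 0.0596 0.0728]
beaker 153 rect [400.6  12.3] [62.8 62.8] 1.0 z [0.0555 0.0847 0.1252]
gel 132 rect [716.4  10.9] [33.2 31.8] -72.9 z [0.0299 0.0523 0.0791]
```

View pics/crop0.png

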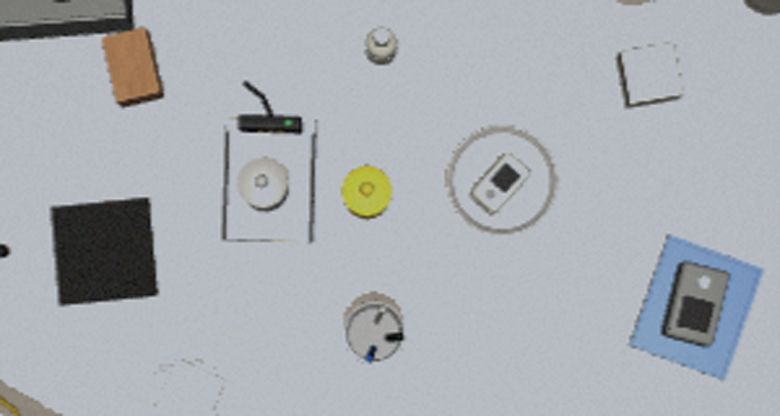

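The crop shows clear outlines, and I can read off the tray corners (668,236), (762,270), (723,380) and (630,345), and the dock ridges. I turn these into positions using their known heights.

```bash
python3 - <<'E'
from h import *
g=lambda x,y,z:ray("top",(150+(x+.5)/2.6-.5,110+(y+.5)/2.6-.5),z)
T=np.array([g(*q,.011) for q in[(668,236),(762,270),(723,380),(630,345)]])
D=np.array([g(*q,.011) for q in[(228,120),(316,120),(312,242),(224,240)]])
for A in(T,D):
    print((A*1000).round(0)[:,:2].tolist(),rect(A[:,:2]),A.mean(0).round(4))
f=np.load("top0.npz");P=cloud("top",f["d"])
# refine tray by colour with looser threshold, using known plane height instead of depth
hsv=cv2.cvtColor(f["p"],cv2.COLOR_RGB2HSV)
m=np.zeros((420,560),np.uint8);m[195:262,385:450]=1
m&=((hsv[...,0]>95)&(hsv[...,0]<125)&(hsv[...,1]>60)).astype(np.uint8)
v,u=np.nonzero(m);print(rect([ray("top",q,.008)[:2] for q in zip(u,v)]))
# dish from rim
b=P[145:215,310:375].reshape(-1,3);
# objects by rect at top-face z
for n,w,z in(("rec",(390,195,445,260),.0365),("oxi",(318,155,370,205),.039),("jar",(230,160,275,205),.068)):
    q=blob(P,w,z-.012,z+.012);uv=[pix("top",x) for x in q];print(n,rect([ray("top",a,z)[:2] for a in uv]))
from scipy.spatial.transform import Rotation as Ro
print(Ro.from_rotvec(robot.sense()["tool_rot"]).as_matrix().round(3))
E
```

```text
[[516.0, -311.0], [480.0, -414.0], [358.0, -372.0], [395.0, -270.0]] (array([ 436.9, -341.6]), array([129. , 109.6]), -18.8) [ 0.4372 -0.3416  0.011 ]
[[634.0, 178.0], [636.0, 81.0], [501.0, 82.0], [501.0, 179.0]] (array([568.6, 129.9]), array([136.3,  97.6]), -0.3) [0.568  0.1301 0.011 ]
(array([ 438.4, -343.3]), array([130. , 110.5]), -19.2)
rec (array([ 440.6, -334.9]), array([84.1, 56.4]), -13.7)
oxi (array([ 567. , -121.7]), array([60.5, 35.9]), -43.7)Traceback (most recent call last):
  File "<stdin>", line 17, in <module>
  File "h.py", line 13, in pix
    c=robot.camera_model(n);q=np.array(c["R"])@X+np.array(c["t"]);return q[0]/q[2]*c["fx"]+c["cx"],q[1]/q[2]*c["fy"]+c["cy"]
ValueError: time passes only in moves, steps and waits
```

```bash
cat > go.py <<'E'
# go.py x y z psi (mm, deg; psi = heading of the jaw axis): shift/turn from the present pose, in tool axes and fractions
import sys,numpy as np
from plant import robot
from scipy.spatial.transform import Rotation as Ro
s=robot.sense();R=Ro.from_rotvec(s["tool_rot"]).as_matrix();p=np.array(s["eef_pos"])
psi=np.degrees(np.arctan2(R[1,1],R[0,1]))
print("t",round(s["t"],2),"mm",(p*1000).round(1),"psi",round(psi,1),"w",round(s["gripper_width"],4),"F",np.round(s["ft_force"],1),"q",np.round(s["qpos"],2))
a=[float(v) for v in sys.argv[1:]]
for x,y,z,h in zip(*[iter(a)]*4):
    d=R.T@(np.array([x,y,z])/1000-p)/.15
    print((x,y,z,h),"->",d.round(3),"twist",round(((psi-h+90)%180-90)/180,3))
E
python3 go.py 558 135 190 89
```

```text
t 0.1 mm [234.4 551.7 190. ] psi 67.0 w 0.0928 F [-0.5 -0.  -0.8] q [ 1.08  0.13  1.49  0.    1.52 -0.09]
(558.0, 135.0, 190.0, 89.0) -> [-3.072e+00 -1.713e+00  2.000e-03] twist -0.122
```

Emit:
jog_arm:
  commands:
    - [[-1, -0.557, 0, 0, 0], [-1, -0.557, 0, 0, 0], [-1, -0.557, 0, 0, 0], [-1, -0.557, 0, 0, 0]]
  squeeze: 20

```text
t: 0.6
eef_pos: [0.3414, 0.4137, 0.1898]
tool_rot: [-0.633, -3.077, 0.004]
ft_force: [-0.0, 0.2, 0.2]
gripper_width: 0.0927
```

Emit:
jog_arm:
  commands:
    - [[-1, -0.557, 0, 0, 0], [-1, -0.557, 0, 0, 0], [-1, -0.557, 0, 0, 0], [-1, -0.557, 0, 0, 0]]

```text
t: 1.1
eef_pos: [0.4474, 0.2761, 0.1897]
tool_rot: [-0.639, -3.075, 0.005]
ft_force: [0.5, -0.1, -1.2]
gripper_width: 0.093
```

Emit:
jog_arm:
  commands:
    - [[-1, -0.557, 0, 0, 0], [-1, -0.557, 0, 0, 0], [-1, -0.557, 0, -0.12, 0], [-1, -0.557, 0, -0.12, 0], [-1, -0.557, 0, -0.12, 0], [-1, -0.557, 0, -0.12, 0]]

```text
t: 1.85
eef_pos: [0.5511, 0.1413, 0.1898]
tool_rot: [-0.055, -3.14, 0.004]
ft_force: [-0.4, 0.1, 0.1]
gripper_width: 0.093
```

```bash
python3 go.py 558 135 110 89 558 135 18 89
```

```text
t 1.85 mm [551.1 141.3 189.8] psi 88.0 w 0.093 F [-0.4  0.1  0.1] q [ 0.16  0.05  1.58 -0.    1.52 -1.37]
(558.0, 135.0, 110.0, 89.0) -> [-0.048 -0.039  0.532] twist -0.006
(558.0, 135.0, 18.0, 89.0) -> [-0.049 -0.038  1.145] twist -0.006
```

Emit:
jog_arm:
  commands:
    - [[-0.05, -0.04, 0.3, 0, 0], [-0.05, -0.04, 0.55, 0, 0], [-0.05, -0.04, 0.55, 0, 0]]

```text
t: 2.22
eef_pos: [0.555, 0.1355, 0.1038]
tool_rot: [-0.057, -3.133, 0.006]
ft_force: [-0.5, -0.8, -0.0]
gripper_width: 0.0929
```

```bash
python3 go.py 558 135 18 89; python3 - <<'E'
from h import *
p,d=robot.grab_frame("side");a=p[110:290,200:440];cv2.imwrite("pics/s1.png",cv2.convertScaleAbs(cv2.resize(a,None,fx=3,fy=3,interpolation=cv2.INTER_CUBIC),alpha=1.4)[:,:,::-1])
E
```

```text
t 2.23 mm [555.  135.5 103.8] psi 87.9 w 0.0929 F [-0.5 -0.8 -0. ] q [ 0.15  0.12  1.66 -0.    1.37 -1.38]
(558.0, 135.0, 18.0, 89.0) -> [-0.025 -0.     0.572] twist -0.006
```

View pics/s1.png

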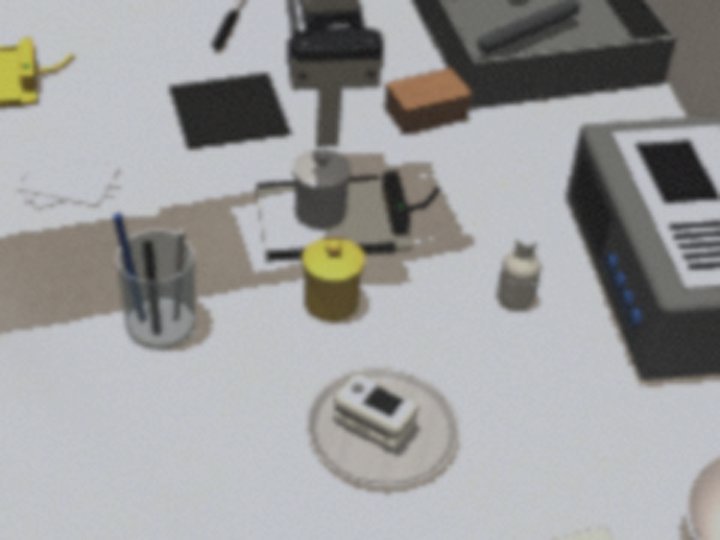

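The side view shows the jar at (320,190) with the finger in line above it, so I go down and grip.

Emit:
jog_arm:
  commands:
    - [[-0.025, 0, 0.3, 0, 0], [-0.025, 0, 0.5, 0, 0], [-0.025, 0, 0.575, 0, 0], [-0.025, 0, 0.575, 0, 0], [-0.025, 0, 0.575, 0, 255], [-0.025, 0, 0.575, 0, 255], [-0.025, 0, 0.575, 0, 255], [-0.025, 0, 0.575, 0, 255], [-0.025, 0, 0.575, 0, 255], [-0.025, 0, 0.575, 0, 255]]

```text
t: 3.52
eef_pos: [0.5603, 0.1354, 0.0204]
tool_rot: [-0.056, -3.137, 0.004]
ft_force: [-1.0, 0.7, 2.1]
gripper_width: 0.0531
```

```bash
python3 go.py 558 135 150 89
```

```text
t 3.52 mm [560.3 135.4  20.4] psi 87.9 w 0.0531 F [-1.   0.7  2.1] q [ 0.15  0.22  1.71 -0.    1.21 -1.38]
(558.0, 135.0, 150.0, 89.0) -> [ 0.019 -0.006 -0.864] twist -0.006
```

Emit:
jog_arm:
  commands:
    - [[0, 0, 0, 0, 255], [0, 0, 0, 0, 255], [0, 0, 0, 0, 255], [0, 0, 0, 0, 255]]

```text
t: 4.03
eef_pos: [0.5603, 0.1354, 0.0204]
tool_rot: [-0.056, -3.137, 0.004]
ft_force: [-0.7, 0.8, 1.1]
gripper_width: 0.0526
```

Emit:
jog_arm:
  commands:
    - [[0, 0, 0, 0, 70], [0, 0, 0, 0, 70], [0, 0, 0, 0, 70], [0.01, 0, 0.035, 0, 70], [0.01, 0, 0.035, 0, 255], [0.01, 0, 0.035, 0, 255], [0.01, 0, 0.035, 0, 255], [0.01, 0, 0.035, 0, 255], [0.01, 0, 0.035, 0, 255]]

```text
t: 5.15
eef_pos: [0.5587, 0.1354, 0.0151]
tool_rot: [-0.056, -3.137, 0.004]
ft_force: [0.4, -0.1, -1.0]
gripper_width: 0.0528
```

```bash
python3 go.py 558 135 150 89
```

```text
t 5.15 mm [558.7 135.4  15.1] psi 87.9 w 0.0528 F [ 0.4 -0.1 -1. ] q [ 0.15  0.22  1.72 -0.    1.2  -1.38]
(558.0, 135.0, 150.0, 89.0) -> [ 0.009 -0.006 -0.899] twist -0.006
```

Emit:
jog_arm:
  commands:
    - [[0, 0, -0.1, 0, 255], [0, 0, -0.3, 0, 255], [0, 0, -0.6, 0, 255], [0, 0, -0.6, 0, 255]]

```text
t: 5.65
eef_pos: [0.563, 0.1363, 0.1112]
tool_rot: [0.056, 3.136, -0.002]
ft_force: [0.2, -0.4, -1.3]
gripper_width: 0.0529
```

```bash
python3 go.py 487 313 110 88  487 313 15 88; python3 - <<'E'
from h import *
p,d=robot.grab_frame("side");a=p[60:240,200:440];cv2.imwrite("pics/s2.png",cv2.convertScaleAbs(cv2.resize(a,None,fx=3,fy=3,interpolation=cv2.INTER_CUBIC),alpha=1.4)[:,:,::-1])
E
```

```text
t 5.65 mm [563.  136.3 111.2] psi 87.9 w 0.0529 F [ 0.2 -0.4 -1.3] q [ 0.15  0.12  1.65 -0.    1.37 -1.38]
(487.0, 313.0, 110.0, 88.0) -> [0.548 1.159 0.004] twist -0.0
(487.0, 313.0, 15.0, 88.0) -> [0.552 1.16  0.638] twist -0.0
```

View pics/s2.png

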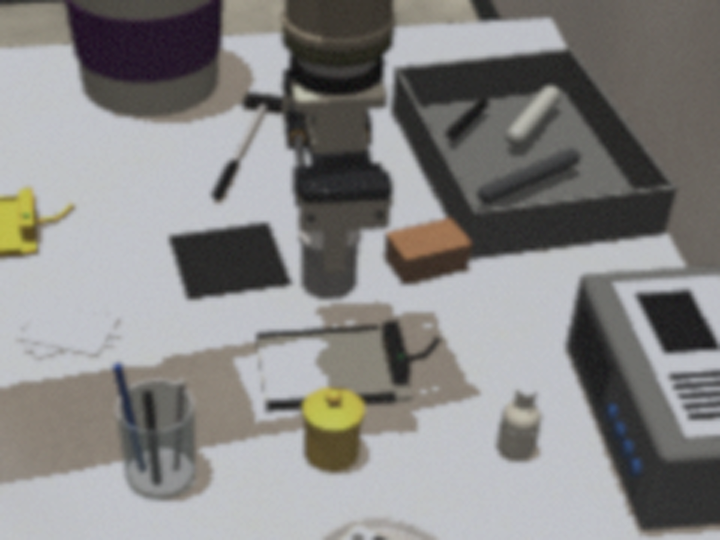

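The jar is held upright and clear of the dock. Now to the mat.

Emit:
jog_arm:
  commands:
    - [[0.2, 0.35, 0, 0, 255], [0.4, 0.7, 0, 0, 255], [0.55, 1, 0, 0, 255], [0.55, 1, 0, 0, 255], [0.55, 1, 0, 0, 255]]

```text
t: 6.32
eef_pos: [0.4836, 0.2883, 0.107]
tool_rot: [-0.055, -3.141, 0.005]
ft_force: [-0.2, 0.2, -1.1]
gripper_width: 0.0528
```

```bash
python3 go.py 487 313 10.5 88
```

```text
t 6.33 mm [483.6 288.3 107. ] psi 88.0 w 0.0528 F [-0.2  0.2 -1.1] q [ 0.45  0.09  1.69 -0.    1.37 -1.09]
(487.0, 313.0, 10.5, 88.0) -> [-0.017  0.167  0.643] twist -0.0
```

Emit:
jog_arm:
  commands:
    - [[-0.02, 0.165, 0.2, 0, 255], [-0.02, 0.165, 0.4, 0, 255], [-0.02, 0.165, 0.55, 0, 255], [-0.02, 0.165, 0.62, 0, 255], [-0.02, 0.165, 0.64, 0, 255], [-0.02, 0.165, 0.64, 0, 255]]

```text
t: 7.08
eef_pos: [0.4882, 0.3125, 0.0116]
tool_rot: [0.056, 3.14, -0.004]
ft_force: [-0.2, -0.6, -1.8]
gripper_width: 0.0531
```

```bash
python3 go.py 487 313 10.5 88
```

```text
t 7.08 mm [488.2 312.5  11.6] psi 88.0 w 0.0531 F [-0.2 -0.6 -1.8] q [ 0.48  0.23  1.71 -0.    1.2  -1.05]
(487.0, 313.0, 10.5, 88.0) -> [0.008 0.003 0.008] twist -0.0
```

Emit:
jog_arm:
  commands:
    - [[0, 0, 0.01, 0, 255], [0, 0, 0.01, 0, 0], [0, 0, 0.01, 0, 0], [0, 0, 0.01, 0, 0], [0, 0, 0.01, 0, 0], [0, 0, -0.3, 0, 0], [0, 0, -0.6, 0, 0], [0, 0, -1, 0, 0], [0, 0, -1, 0, 0]]

```text
t: 8.2
eef_pos: [0.4916, 0.3148, 0.1686]
tool_rot: [0.056, 3.131, 0.004]
ft_force: [0.6, -0.1, 0.0]
gripper_width: 0.0929
```

```bash
python3 go.py 441 -335 190 76.3
```

```text
t 8.2 mm [491.6 314.8 168.6] psi 88.0 w 0.0929 F [ 0.6 -0.1  0. ] q [ 0.48  0.09  1.58 -0.    1.47 -1.05]
(441.0, -335.0, 190.0, 76.3) -> [ 0.182 -4.341 -0.157] twist 0.065
```

Emit:
jog_arm:
  commands:
    - [[0, -1, -0.15, 0, 0], [0, -1, -0.15, 0, 0], [0, -1, -0.15, 0, 0]]

```text
t: 8.57
eef_pos: [0.4859, 0.1622, 0.1904]
tool_rot: [0.058, 3.131, 0.003]
ft_force: [0.2, 0.2, -0.4]
gripper_width: 0.093
```

Emit:
jog_arm:
  commands:
    - [[0, -1, 0, 0, 0], [0, -1, 0, 0, 0], [0, -1, 0, 0, 0]]

```text
t: 8.95
eef_pos: [0.4794, 0.0096, 0.1891]
tool_rot: [0.062, 3.132, 0.002]
ft_force: [0.7, -0.5, -0.1]
gripper_width: 0.0929
```

Emit:
jog_arm:
  commands:
    - [[0, -1, 0, 0, 0], [0, -1, 0, 0, 0], [0, -1, 0, 0, 0]]

```text
t: 9.32
eef_pos: [0.4724, -0.1431, 0.1877]
tool_rot: [0.066, 3.133, 0.002]
ft_force: [0.2, -0.3, -0.4]
gripper_width: 0.093
```

Emit:
jog_arm:
  commands:
    - [[0.1, -1, 0, 0, 0], [0.1, -1, 0, 0, 0], [0.1, -1, 0, 0.065, 0], [0.1, -1, 0, 0.065, 0]]

```text
t: 9.82
eef_pos: [0.45, -0.2938, 0.186]
tool_rot: [0.393, 3.111, 0.005]
ft_force: [0.3, 0.6, 0.3]
gripper_width: 0.0928
```

```bash
python3 go.py 441 -335 100 76.3; python3 - <<'E'
from h import *
p,d=robot.grab_frame("top");cv2.imwrite("pics/t2.png",cv2.convertScaleAbs(cv2.resize(p[110:270,150:450],None,fx=2.6,fy=2.6,interpolation=cv2.INTER_CUBIC),alpha=1.5)[:,:,::-1])
E
```

```text
t 9.82 mm [ 450.  -293.8  186. ] psi 75.6 w 0.0928 F [0.3 0.6 0.3] q [-0.68 -0.04  1.67  0.01  1.51 -2.  ]
(441.0, -335.0, 100.0, 76.3) -> [-0.007 -0.283  0.572] twist -0.004
```

View pics/t2.png

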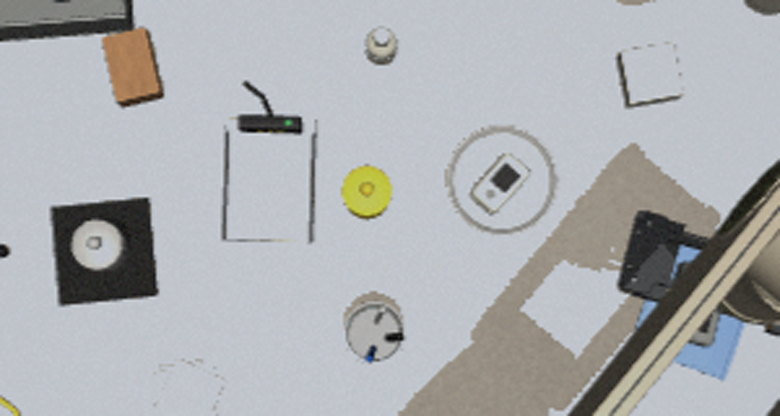

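The jar stands on the mat with its lid at (97,245), and the dock is empty. Next I go down over the recorder.

Emit:
jog_arm:
  commands:
    - [[-0.005, -0.285, 0.2, 0, 0], [-0.005, -0.285, 0.45, 0, 0], [-0.005, -0.285, 0.65, 0, 0], [-0.005, -0.285, 0.65, 0, 0]]

```text
t: 10.38
eef_pos: [0.4399, -0.3306, 0.0853]
tool_rot: [0.383, 3.117, 0.012]
ft_force: [0.4, -0.8, 0.2]
gripper_width: 0.0929
```

```bash
python3 go.py 441 -335 15 76.3; python3 - <<'E'
from h import *
p,d=robot.grab_frame("side");cv2.imwrite("pics/s3.png",cv2.convertScaleAbs(cv2.resize(p[240:400,190:410],None,fx=3,fy=3,interpolation=cv2.INTER_CUBIC),alpha=1.4)[:,:,::-1])
E
```

```text
t 10.38 mm [ 439.9 -330.6   85.3] psi 76.0 w 0.0929 F [ 0.4 -0.8  0.2] q [-0.74  0.07  1.74  0.01  1.33 -2.07]
(441.0, -335.0, 15.0, 76.3) -> [-0.014 -0.03   0.469] twist -0.002
```

View pics/s3.png

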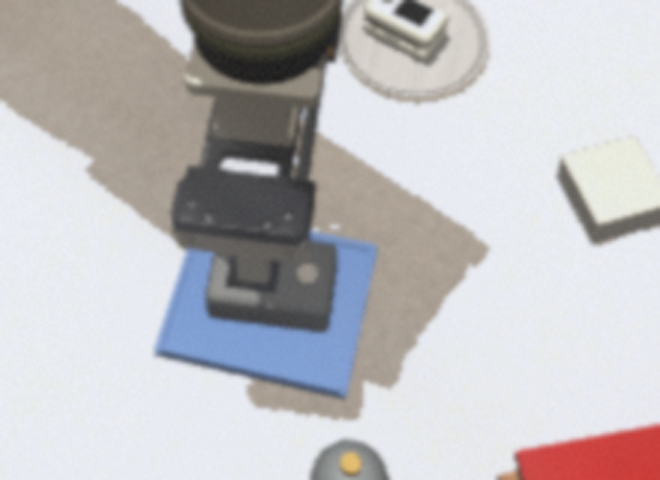

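The near finger shows at (250,275) and the recorder is centred at about (272,285), which agrees with the projections. I go down and grip.

Emit:
jog_arm:
  commands:
    - [[-0.015, -0.03, 0.2, 0, 0], [-0.015, -0.03, 0.4, 0, 0], [-0.015, -0.03, 0.465, 0, 0], [-0.015, -0.03, 0.465, 0, 0], [-0.015, -0.03, 0.465, 0, 255], [-0.015, -0.03, 0.465, 0, 255], [-0.015, -0.03, 0.465, 0, 255], [-0.015, -0.03, 0.465, 0, 255], [-0.015, -0.03, 0.465, 0, 255]]

```text
t: 11.55
eef_pos: [0.4424, -0.3364, 0.0179]
tool_rot: [0.383, 3.114, 0.008]
ft_force: [-0.5, -0.2, 0.1]
gripper_width: 0.0476
```

```bash
python3 go.py 441 -335 190 76.3
```

```text
t 11.55 mm [ 442.4 -336.4   17.9] psi 76.0 w 0.0476 F [-0.5 -0.2  0.1] q [-0.75  0.16  1.78  0.01  1.2  -2.08]
(441.0, -335.0, 190.0, 76.3) -> [ 0.007  0.014 -1.148] twist -0.002
```

Emit:
jog_arm:
  commands:
    - [[0, 0, 0, 0, 255], [0, 0, 0, 0, 255]]

```text
t: 11.8
eef_pos: [0.4424, -0.3364, 0.0178]
tool_rot: [0.383, 3.114, 0.008]
ft_force: [-0.2, -0.1, 0.8]
gripper_width: 0.0278
```

```bash
python3 - <<'E'
from h import *
p,d=robot.grab_frame("side");cv2.imwrite("pics/s4.png",cv2.convertScaleAbs(cv2.resize(p[260:390,210:370],None,fx=4.5,fy=4.5,interpolation=cv2.INTER_CUBIC),alpha=1.6)[:,:,::-1])
E
```

```text
(no output)
```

View pics/s4.png

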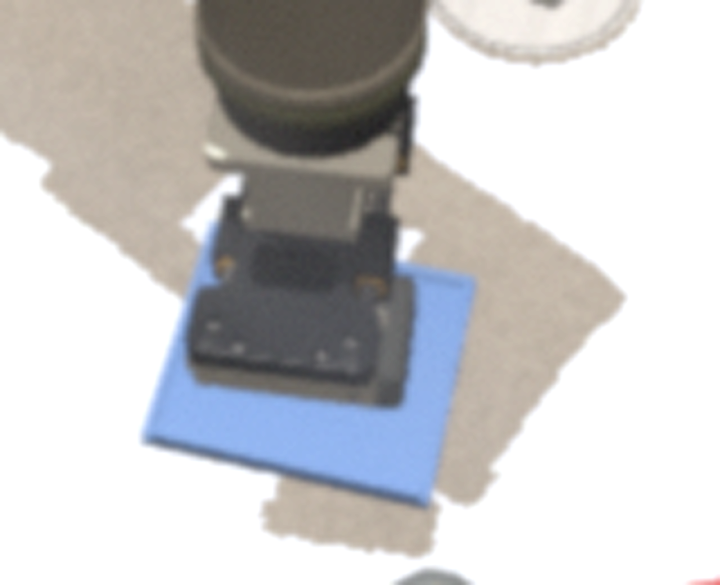

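The fingers closed to 28 mm over the recorder without meeting it, so they must really be higher than the reading says. I lift, open, and check the fingertip position against the side camera's depth.

Emit:
jog_arm:
  commands:
    - [[0, 0, -0.2, 0, 0], [0, 0, -0.55, 0, 0], [0, 0, -0.55, 0, 0], [0, 0, -0.55, 0, 0], [0, 0, -0.55, 0, 0], [0, 0, -0.55, 0, 0]]

```text
t: 12.6
eef_pos: [0.4412, -0.3362, 0.0989]
tool_rot: [0.384, 3.116, 0.011]
ft_force: [-0.9, -0.6, -0.4]
gripper_width: 0.079
```

```bash
python3 - <<'E'
from h import *
from scipy.spatial.transform import Rotation as Ro
s=robot.sense();R=Ro.from_rotvec(s["tool_rot"]).as_matrix();o=np.array(s["eef_pos"])
p,d=robot.grab_frame("side");np.savez("s5.npz",p=p,d=d,o=o,R=R)
P=cloud("side",d);Q=(P-o)@R*1000
print(o,s["gripper_width"])
m=(abs(Q[...,0])<60)&(abs(Q[...,1])<110)&(Q[...,2]>-130)&(Q[...,2]<60)&(d>0)&(P[...,2]>.05)
for z in range(-130,60,10):
    k=m&(Q[...,2]>=z)&(Q[...,2]<z+10)
    if k.sum():print(z,k.sum(),"x",np.percentile(Q[k][:,0],[3,50,97]).round(),"y",np.percentile(Q[k][:,1],[3,50,97]).round())
v,u=np.nonzero(m&(Q[...,2]>-75));print(u.min(),u.max(),v.min(),v.max())
for q in([0,-46.5,0],[0,-64,0],[0,46.5,0],[0,-46.5,-40]):print(q,np.round(pix("side",o+R@np.array(q)/1000)))
cv2.imwrite("pics/s5.png",cv2.convertScaleAbs(cv2.resize(p[210:380,190:400],None,fx=3.5,fy=3.5,interpolation=cv2.INTER_CUBIC),alpha=1.6)[:,:,::-1])
E
```

```text
[ 0.4412498  -0.33615541  0.09889911] 0.07896059869677598
-130 184 x [-35. -24.  31.] y [-86. -35.  42.]
-120 103 x [-35.  -5.  32.] y [-86. -85.  42.]
-60 19 x [-8. -0.  7.] y [-55. -54. -53.]
-50 27 x [-9.  0.  9.] y [-55. -54. -52.]
-40 9 x [-9. -5.  7.] y [-54. -53. -42.]
270 281 324 329
[0, -46.5, 0] [276. 336.]
[0, -64, 0] [275. 344.]
[0, 46.5, 0] [284. 293.]
[0, -46.5, -40] [276. 325.]
```

View pics/s5.png

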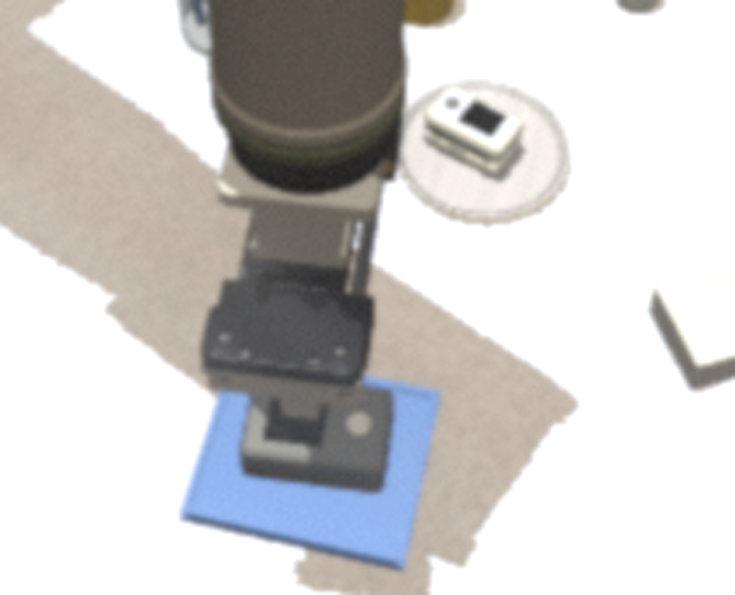

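The depth shows the fingers ending about 35 mm short of the reported TCP, and the gripper body starting at about −120 mm instead of −84 mm. The reported TCP is therefore too low along the tool axis. I refine the offset from the saved frame.

```bash
python3 - <<'E'
from h import *
f=np.load("s5.npz");Q=(cloud("side",f["d"])-f["o"])@f["R"]*1000
v=f["d"]>0
m=v&(abs(Q[...,0])<33)&(Q[...,1]<-70)&(Q[...,1]>-100)&(Q[...,2]>-140)&(Q[...,2]<-80)
print("body",m.sum(),np.sort(Q[m][:,2])[-12:].round(1),"n y",np.percentile(Q[m][:,1],[2,50]))
m=v&(abs(Q[...,0])<10)&(Q[...,1]<-35)&(Q[...,1]>-70)&(Q[...,2]>-75)&(Q[...,2]<-10)
print("finger",m.sum(),np.sort(Q[m][:,2])[-15:].round(1))
for c in range(270,283):
    print(c,[int(x) for x in Q[322:336,c,2]],[int(x) for x in Q[322:336,c,1]]) if c in(274,277) else 0
E
python3 go.py 441 -335 30 76.3 441 -335 -18 76.3
```

```text
body 208 [-113.8 -113.5 -113.3 -113.2 -113.2 -113.  -112.7 -112.2 -112.1 -111.9
 -111.  -110.7] n y [-91.89037407 -85.66088175]
finger 55 [-42.8 -42.7 -41.8 -41.2 -41.  -40.9 -39.4 -39.  -38.3 -38.1 -37.8 -37.6
 -37.  -34.9 -30.4]
274 [-119, -116, -55, -51, -47, -44, -41, 60, 60, 61, 62, 63, 61, 61] [-85, -85, -54, -53, -53, -53, -53, -1, -3, -5, -6, -8, -12, -14]
277 [-120, -118, -115, -53, -51, -43, -42, -38, 63, 63, 62, 61, 60, 62] [-85, -85, -85, -54, -55, -52, -53, -53, -1, -3, -5, -8, -11, -12]
t 12.65 mm [ 441.4 -336.3   99.1] psi 76.0 w 0.0831 F [0.3 0.6 0.2] q [-0.75  0.07  1.72  0.01  1.35 -2.08]
(441.0, -335.0, 30.0, 76.3) -> [0.005 0.004 0.461] twist -0.002
(441.0, -335.0, -18.0, 76.3) -> [0.006 0.002 0.781] twist -0.002
```

The offset comes out between 28 and 36 mm. I go down to a reported z of −15, which puts the tips at about 13–21 mm.

Emit:
jog_arm:
  commands:
    - [[0.005, 0, 0.3, 0, 0], [0.005, 0, 0.5, 0, 0], [0.005, 0, 0.6, 0, 0], [0.005, 0, 0.65, 0, 0], [0.005, 0, 0.7, 0, 0], [0.005, 0, 0.72, 0, 0], [0.005, 0, 0.74, 0, 0], [0.005, 0, 0.755, 0, 0], [0.005, 0, 0.76, 0, 0], [0.005, 0, 0.76, 0, 0]]

```text
t: 13.9
eef_pos: [0.4411, -0.3354, -0.0148]
tool_rot: [0.384, 3.115, 0.01]
ft_force: [-0.1, 0.9, -0.3]
gripper_width: 0.0931
```

Emit:
jog_arm:
  commands:
    - [[0, 0, 0, 0, 255], [0, 0, 0, 0, 255], [0, 0, 0, 0, 255], [0, 0, 0, 0, 255], [0, 0, 0, 0, 255], [0, 0, 0, 0, 255], [0, 0, 0, 0, 255], [0, 0, 0, 0, 255]]

```text
t: 14.9
eef_pos: [0.4411, -0.3354, -0.0148]
tool_rot: [0.384, 3.115, 0.01]
ft_force: [-0.5, -0.2, -0.3]
gripper_width: 0.054
```

```bash
python3 go.py 441 -335 100 76.3
```

```text
t 14.9 mm [ 441.1 -335.4  -14.8] psi 76.0 w 0.054 F [-0.5 -0.2 -0.3] q [-0.75  0.21  1.8   0.01  1.14 -2.08]
(441.0, -335.0, 100.0, 76.3) -> [-0.     0.008 -0.765] twist -0.002
```

The opening reads 54 mm, which is the recorder's width. I lift and carry it to the dock.

Emit:
jog_arm:
  commands:
    - [[0, 0, -0.1, 0, 255], [0, 0, -0.4, 0, 255], [0, 0, -0.7, 0, 255], [0, 0, -1, 0, 255], [0, 0, -1, 0, 255]]

```text
t: 15.52
eef_pos: [0.443, -0.3386, 0.1412]
tool_rot: [0.383, 3.108, 0.002]
ft_force: [-0.4, -1.0, -2.2]
gripper_width: 0.0536
```

```bash
python3 go.py 561 131 140 89.3
```

```text
t 15.53 mm [ 443.  -338.6  141.2] psi 76.0 w 0.0536 F [-0.4 -1.  -2.2] q [-0.75  0.04  1.68  0.01  1.42 -2.08]
(561.0, 131.0, 140.0, 89.3) -> [-0.004  3.228  0.015] twist -0.074
```

Emit:
jog_arm:
  commands:
    - [[0, 0.35, 0, 0, 255], [0, 0.7, 0, 0, 255], [0, 1, 0, 0, 255], [0, 1, 0, 0, 255]]

```text
t: 16.02
eef_pos: [0.4792, -0.1899, 0.1405]
tool_rot: [0.377, 3.11, 0.004]
ft_force: [-0.2, 0.4, -1.6]
gripper_width: 0.0537
```

Emit:
jog_arm:
  commands:
    - [[0, 0.35, 0, 0, 255], [0, 0.7, 0, 0, 255], [0, 1, 0, 0, 255], [0, 1, 0, 0, 255]]

```text
t: 16.52
eef_pos: [0.5149, -0.0423, 0.1402]
tool_rot: [0.372, 3.112, 0.005]
ft_force: [0.9, -0.7, -2.0]
gripper_width: 0.0537
```

Emit:
jog_arm:
  commands:
    - [[0, 0.35, 0, 0, 255], [0, 0.7, 0, 0, 255], [0, 1, 0, -0.07, 255], [0, 1, 0, -0.07, 255], [0, 1, 0, -0.07, 255]]

```text
t: 17.15
eef_pos: [0.5499, 0.102, 0.14]
tool_rot: [0.031, 3.135, 0.002]
ft_force: [0.2, -0.9, -2.5]
gripper_width: 0.054
```

```bash
python3 go.py 561 131 60 89.3;  python3 - <<'E'
from h import *
p,d=robot.grab_frame("side");cv2.imwrite("pics/s6.png",cv2.convertScaleAbs(cv2.resize(p[90:290,200:440],None,fx=3,fy=3,interpolation=cv2.INTER_CUBIC),alpha=1.4)[:,:,::-1])
E
```

```text
t 17.15 mm [549.9 102.  140. ] psi 88.9 w 0.054 F [ 0.2 -0.9 -2.5] q [ 0.09  0.04  1.67  0.    1.42 -1.46]
(561.0, 131.0, 60.0, 89.3) -> [-0.067  0.194  0.534] twist -0.002
```

View pics/s6.png

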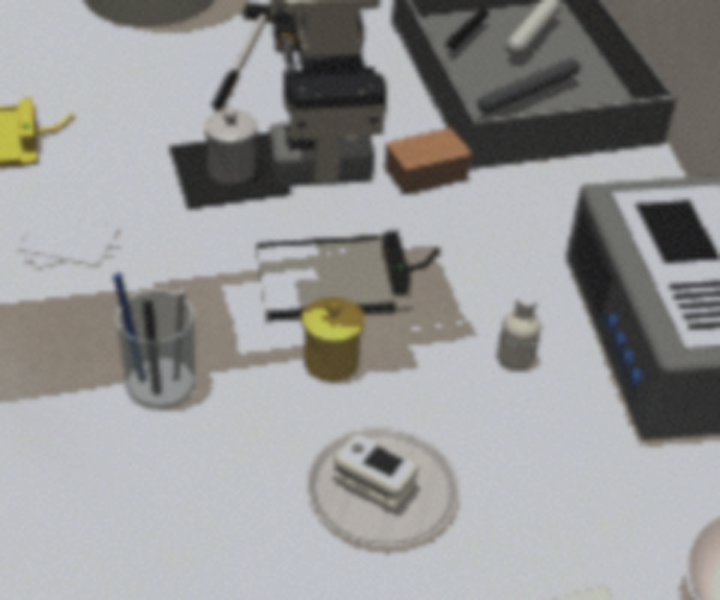

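The recorder is held level, spanning columns 272–372, with the finger at 327. Next I lower it onto the dock.

Emit:
jog_arm:
  commands:
    - [[-0.065, 0.195, 0.1, 0, 255], [-0.065, 0.195, 0.3, 0, 255], [-0.065, 0.195, 0.53, 0, 255], [-0.065, 0.195, 0.53, 0, 255], [-0.065, 0.195, 0.53, 0, 255]]

```text
t: 17.82
eef_pos: [0.5615, 0.13, 0.0621]
tool_rot: [0.036, 3.134, 0.002]
ft_force: [0.9, -0.2, -1.7]
gripper_width: 0.054
```

```bash
python3 go.py 561 131 -11 89.3
```

```text
t 17.82 mm [561.5 130.   62.1] psi 88.7 w 0.054 F [ 0.9 -0.2 -1.7] q [ 0.14  0.16  1.7   0.    1.28 -1.41]
(561.0, 131.0, -11.0, 89.3) -> [0.007 0.006 0.487] twist -0.003
```

Emit:
jog_arm:
  commands:
    - [[0, 0.005, 0.2, 0, 255], [0, 0.005, 0.35, 0, 255], [0, 0.005, 0.43, 0, 255], [0, 0.005, 0.47, 0, 255], [0, 0.005, 0.48, 0, 255], [0, 0.005, 0.485, 0, 255], [0, 0.005, 0.485, 0, 255]]

```text
t: 18.7
eef_pos: [0.5626, 0.1309, -0.01]
tool_rot: [0.036, 3.133, 0.003]
ft_force: [-0.6, 0.0, -1.7]
gripper_width: 0.0537
```

```bash
python3 go.py 561 131 -11 89.3
```

```text
t 18.7 mm [562.6 130.9 -10. ] psi 88.7 w 0.0537 F [-0.6  0.  -1.7] q [ 0.14  0.25  1.74  0.    1.14 -1.41]
(561.0, 131.0, -11.0, 89.3) -> [0.011 0.    0.007] twist -0.003
```

Emit:
jog_arm:
  commands:
    - [[0.005, 0, 0.01, 0, 255], [0.005, 0, 0.01, 0, 255], [0.005, 0, 0.01, 0, 0], [0.005, 0, 0.01, 0, 0], [0.005, 0, 0.01, 0, 0], [0.005, 0, 0.01, 0, 0], [0, 0, -0.3, 0, 0], [0, 0, -0.7, 0, 0], [0, 0, -1, 0, 0], [0, 0, -1, 0, 0]]

```text
t: 19.95
eef_pos: [0.5647, 0.1312, 0.1455]
tool_rot: [0.035, 3.124, 0.005]
ft_force: [0.6, 1.0, -0.6]
gripper_width: 0.0932
```

```bash
python3 go.py 567.5 -122 140 47.5
```

```text
t 19.95 mm [564.7 131.2 145.5] psi 88.7 w 0.0932 F [ 0.6  1.  -0.6] q [ 0.14  0.08  1.62  0.    1.42 -1.41]
(567.5, -122.0, 140.0, 47.5) -> [-0.056 -1.687  0.032] twist 0.229
```

Emit:
jog_arm:
  commands:
    - [[0, -0.4, 0, 0, 0], [0, -0.85, 0, 0, 0], [0, -0.85, 0, 0, 0], [0, -0.85, 0, 0, 0]]

```text
t: 20.45
eef_pos: [0.5611, 0.0037, 0.1439]
tool_rot: [0.038, 3.126, 0.006]
ft_force: [-0.6, 1.2, -0.3]
gripper_width: 0.0931
```

Emit:
jog_arm:
  commands:
    - [[-0.05, -0.4, 0, 0.06, 0], [-0.05, -0.84, 0, 0.11, 0], [-0.05, -0.84, 0, 0.17, 0], [-0.05, -0.84, 0, 0.229, 0], [-0.05, -0.84, 0, 0.229, 0], [-0.05, -0.84, 0, 0.229, 0]]

```text
t: 21.2
eef_pos: [0.5657, -0.1211, 0.1432]
tool_rot: [1.128, 2.918, 0.014]
ft_force: [0.0, -1.3, 0.5]
gripper_width: 0.0928
```

```bash
python3 go.py 567.5 -122 60 47.5;  python3 - <<'E'
from h import *
p,d=robot.grab_frame("top");np.savez("t3.npz",p=p,d=d);P=cloud("top",d)
for z in(.04,):
    b=blob(P,(225,160,280,215),.028,.06);print("recorder",len(b),rect(b[:,:2]),np.median(b[:,2]))
b=blob(P,(170,190,205,225),.05,.075);print("jar",len(b),rect(b[:,:2]),np.median(b[:,2]))
b=blob(P,(225,140,280,170),.018,.028+.01);print("block",rect(b[:,:2]))
cv2.imwrite("pics/t3.png",cv2.convertScaleAbs(cv2.resize(p[110:270,150:450],None,fx=2.6,fy=2.6,interpolation=cv2.INTER_CUBIC),alpha=1.5)[:,:,::-1])
E
```

```text
t 21.2 mm [ 565.7 -121.1  143.2] psi 47.7 w 0.0928 F [ 0.  -1.3  0.5] q [-0.31  0.08  1.63  0.01  1.42 -1.14]
(567.5, -122.0, 60.0, 47.5) -> [-0.008 -0.004  0.555] twist 0.001
recorder 570 (array([560.9, 128.9]), array([83.2, 54. ]), 0.2) 0.040033536422105734
jar 281 (array([488.5, 310.7]), array([53.2, 51.1]), 46.2) 0.062202051598297045
block (array([629.1, 132. ]), array([69. , 17.3]), 87.9)
```

View pics/t3.png

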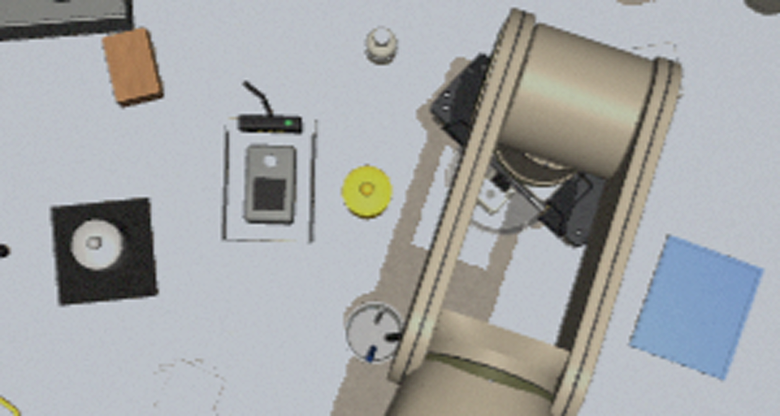

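The recorder lies in the middle of the dock: (560.9,128.9) mm against (561,131), with its top at 40 mm as it should be. Now I grip the oximeter.

Emit:
jog_arm:
  commands:
    - [[-0.005, 0, 0.3, 0, 0], [-0.005, 0, 0.6, 0, 0], [-0.005, 0, 0.8, 0, 0], [-0.005, 0, 0.9, 0, 0], [-0.005, 0, 0.95, 0, 0], [-0.005, 0, 0.98, 0, 0], [-0.005, 0, 1, 0, 0], [-0.005, 0, 1, 0, 0]]

```text
t: 22.25
eef_pos: [0.5691, -0.1215, -0.0061]
tool_rot: [1.129, 2.917, 0.014]
ft_force: [0.2, -0.1, -0.0]
gripper_width: 0.093
```

```bash
python3 go.py 567.5 -122 -15 47.5
```

```text
t 22.25 mm [ 569.1 -121.5   -6.1] psi 47.7 w 0.093 F [ 0.2 -0.1 -0. ] q [-0.3   0.25  1.73  0.01  1.15 -1.14]
(567.5, -122.0, -15.0, 47.5) -> [ 0.006 -0.01   0.059] twist 0.001
```

Emit:
jog_arm:
  commands:
    - [[0.005, -0.01, 0.06, 0, 0], [0.005, -0.01, 0.06, 0, 0], [0.005, -0.01, 0.06, 0, 255], [0.005, -0.01, 0.06, 0, 255], [0.005, -0.01, 0.06, 0, 255], [0.005, -0.01, 0.06, 0, 255], [0.005, -0.01, 0.06, 0, 255], [0.005, -0.01, 0.06, 0, 255], [0.005, -0.01, 0.06, 0, 255], [0.005, -0.01, 0.06, 0, 255]]
  squeeze: 12

```text
t: 23.5
eef_pos: [0.5678, -0.1221, -0.015]
tool_rot: [1.129, 2.917, 0.014]
ft_force: [0.4, -0.2, 1.2]
gripper_width: 0.0363
```

Emit:
jog_arm:
  commands:
    - [[0, 0, 0, 0, 255], [0, 0, 0, 0, 255], [0, 0, -0.1, 0, 255], [0, 0, -0.4, 0, 255], [0, 0, -0.7, 0, 255], [0, 0, -1, 0, 255], [0, 0, -1, 0, 255]]

```text
t: 24.38
eef_pos: [0.5686, -0.1237, 0.1414]
tool_rot: [1.125, 2.908, 0.015]
ft_force: [-0.2, 0.4, 0.0]
gripper_width: 0.0362
```

```bash
python3 go.py 437.5 -342.5 140 71
```

```text
t 24.38 mm [ 568.6 -123.7  141.4] psi 47.7 w 0.0362 F [-0.2  0.4  0. ] q [-0.31  0.08  1.63  0.01  1.4  -1.14]
(437.5, -342.5, 140.0, 71.0) -> [-0.336 -1.667 -0.014] twist -0.129
```

The opening reads 36 mm, so the oximeter is held. Now to the tray.

Emit:
jog_arm:
  commands:
    - [[-0.1, -0.4, 0, 0, 255], [-0.17, -0.83, 0, 0, 255], [-0.17, -0.83, 0, 0, 255], [-0.17, -0.83, 0, 0, 255]]

```text
t: 24.88
eef_pos: [0.5033, -0.2327, 0.1392]
tool_rot: [1.127, 2.908, 0.016]
ft_force: [0.9, 0.0, -0.6]
gripper_width: 0.0363
```

Emit:
jog_arm:
  commands:
    - [[-0.1, -0.4, 0, -0.05, 255], [-0.17, -0.83, 0, -0.1, 255], [-0.17, -0.83, 0, -0.13, 255], [-0.17, -0.83, 0, -0.13, 255], [-0.17, -0.83, 0, -0.13, 255]]

```text
t: 25.5
eef_pos: [0.4391, -0.3406, 0.1372]
tool_rot: [0.515, 3.074, 0.009]
ft_force: [-0.3, -0.1, -0.9]
gripper_width: 0.0361
```

```bash
python3 go.py 437.5 -342.5 -14 71;  python3 - <<'E'
from h import *
p,d=robot.grab_frame("side");cv2.imwrite("pics/s7.png",cv2.convertScaleAbs(cv2.resize(p[220:390,190:410],None,fx=3,fy=3,interpolation=cv2.INTER_CUBIC),alpha=1.4)[:,:,::-1])
E
```

```text
t 25.5 mm [ 439.1 -340.6  137.2] psi 71.0 w 0.0361 F [-0.3 -0.1 -0.9] q [-0.77  0.02  1.7   0.02  1.4  -2.01]
(437.5, -342.5, -14.0, 71.0) -> [ 0.029 -0.026  1.007] twist 0.0
```

View pics/s7.png

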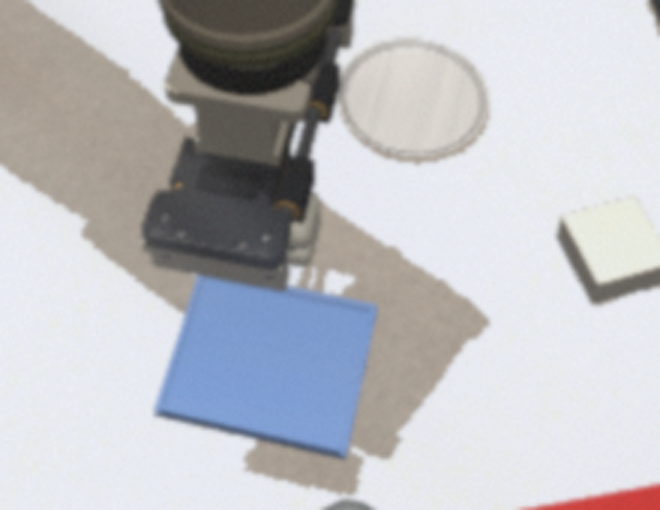

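The tray is empty and the oximeter's end shows at (305,235). I go down.

Emit:
jog_arm:
  commands:
    - [[0.03, -0.025, 0.3, 0, 255], [0.03, -0.025, 0.6, 0, 255], [0.03, -0.025, 0.8, 0, 255], [0.03, -0.025, 0.9, 0, 255], [0.03, -0.025, 0.96, 0, 255], [0.03, -0.025, 0.98, 0, 255], [0.03, -0.025, 1, 0, 255], [0.03, -0.025, 1, 0, 255]]

```text
t: 26.55
eef_pos: [0.4377, -0.3428, -0.0122]
tool_rot: [0.514, 3.074, 0.008]
ft_force: [-0.1, 0.9, -0.8]
gripper_width: 0.0361
```

```bash
python3 go.py 437.5 -342.5 -14.5 71
```

```text
t 26.55 mm [ 437.7 -342.8  -12.2] psi 71.0 w 0.0361 F [-0.1  0.9 -0.8] q [-0.77  0.19  1.82  0.02  1.12 -2.02]
(437.5, -342.5, -14.5, 71.0) -> [0.002 0.001 0.015] twist 0.0
```

Emit:
jog_arm:
  commands:
    - [[0, 0, 0.015, 0, 255], [0, 0, 0.015, 0, 255], [0, 0, 0.015, 0, 80], [0, 0, 0.015, 0, 80], [0, 0, 0.015, 0, 80], [0, 0, 0.015, 0, 80], [0, 0, -0.3, 0, 80], [0, 0, -0.6, 0, 0], [0, 0, -1, 0, 0], [0, 0, -1, 0, 0]]

```text
t: 27.8
eef_pos: [0.4368, -0.3459, 0.1444]
tool_rot: [0.512, 3.065, -0.002]
ft_force: [1.1, 0.2, -0.0]
gripper_width: 0.089
```

```bash
python3 go.py 488 312 140 71
```

```text
t 27.8 mm [ 436.8 -345.9  144.4] psi 71.0 w 0.089 F [ 1.1  0.2 -0. ] q [-0.78  0.01  1.7   0.02  1.4  -2.02]
(488.0, 312.0, 140.0, 71.0) -> [1.104 4.258 0.012] twist 0.0
```

Emit:
jog_arm:
  commands:
    - [[0.26, 1, 0, 0, 0], [0.26, 1, 0, 0, 0], [0.26, 1, 0, 0, 0]]

```text
t: 28.18
eef_pos: [0.4483, -0.1885, 0.1428]
tool_rot: [0.51, 3.066, 0.0]
ft_force: [1.1, -0.1, -0.4]
gripper_width: 0.093
```

Emit:
jog_arm:
  commands:
    - [[0.26, 1, 0, 0, 0], [0.26, 1, 0, 0, 0], [0.26, 1, 0, 0, 0]]

```text
t: 28.55
eef_pos: [0.4592, -0.0311, 0.1413]
tool_rot: [0.507, 3.068, 0.001]
ft_force: [0.1, -0.9, 0.4]
gripper_width: 0.0928
```

Emit:
jog_arm:
  commands:
    - [[0.26, 1, 0, 0, 0], [0.26, 1, 0, 0, 0], [0.26, 1, 0, 0, 0]]

```text
t: 28.92
eef_pos: [0.4697, 0.1262, 0.1399]
tool_rot: [0.504, 3.07, 0.001]
ft_force: [1.0, -0.7, 0.1]
gripper_width: 0.093
```

Emit:
jog_arm:
  commands:
    - [[0.26, 1, 0, 0, 0], [0.26, 1, 0, 0, 0], [0.26, 1, 0, 0, 0], [0.26, 1, 0, 0, 0]]

```text
t: 29.42
eef_pos: [0.4797, 0.2827, 0.1382]
tool_rot: [0.499, 3.072, 0.0]
ft_force: [0.1, -0.0, 0.2]
gripper_width: 0.0929
```

```bash
python3 go.py 488 312 20 71 488 312 -12 71; python3 - <<'E'
from h import *
p,d=robot.grab_frame("top");P=cloud("top",d)
b=blob(P,(385,190,450,260),.024,.06);print("oxi",len(b),rect(b[:,:2]),np.median(b[:,2]))
hsv=cv2.cvtColor(p,cv2.COLOR_RGB2HSV);m=((hsv[...,0]>95)&(hsv[...,0]<125)&(hsv[...,1]>60))
b=blob(P,(385,190,450,262),-.02,.05,m);print("tray",rect(b[:,:2]))
b=blob(P,(310,145,375,215),.004,.03);print("dish",rect(b[:,:2]),b[:,:2].mean(0))
print("beaker",rect(blob(P,(275,215,315,255),.05,.2)[:,:2]),"gel",rect(blob(P,(283,113,310,140),.02,.1)[:,:2]))
E
```

```text
t 29.43 mm [479.7 282.7 138.2] psi 71.6 w 0.0929 F [ 0.1 -0.   0.2] q [ 0.45  0.02  1.7  -0.02  1.4  -0.79]
(488.0, 312.0, 20.0, 71.0) -> [0.032 0.199 0.788] twist 0.003
(488.0, 312.0, -12.0, 71.0) -> [0.038 0.198 1.001] twist 0.003
oxi 286 (array([ 436.7, -344.3]), array([62.3, 37.2]), -18.0) 0.03988940678953782
tray (array([ 438.3, -343. ]), array([131.4, 113.2]), -19.3)
dish (array([ 573.6, -127.2]), array([142.5, 138.9]), -55.5) [ 0.57611022 -0.12733564]
beaker (array([400.7,  12.4]), array([62.9, 62.6]), 1.4) gel (array([716.1,  11.1]), array([32.1, 31.5]), -64.7)
```

The oximeter is centred in the tray, and the beaker and gel bottle haven't moved. I grip the jar again by its lid, at the height that worked before.

Emit:
jog_arm:
  commands:
    - [[0.03, 0.2, 0.1, 0, 0], [0.03, 0.2, 0.3, 0, 0], [0.03, 0.2, 0.5, 0, 0], [0.03, 0.2, 0.7, 0, 0], [0.03, 0.2, 0.8, 0, 0], [0.03, 0.2, 0.85, 0, 0], [0.03, 0.2, 0.85, 0, 0]]
  squeeze: 20

```text
t: 30.35
eef_pos: [0.489, 0.3101, 0.0111]
tool_rot: [0.501, 3.072, -0.001]
ft_force: [-0.8, 1.0, -0.8]
gripper_width: 0.093
```

```bash
python3 go.py 488 312 10.5 71; python3 - <<'E'
from h import *
print(ray("top",(342.7,178.8),.01))
E
```

```text
t 30.35 mm [489.  310.1  11.1] psi 71.5 w 0.093 F [-0.8  1.  -0.8] q [ 0.49  0.21  1.74 -0.02  1.17 -0.75]
(488.0, 312.0, 10.5, 71.0) -> [0.011 0.01  0.003] twist 0.003
[ 0.57437252 -0.12644168  0.01      ]
```

Emit:
jog_arm:
  commands:
    - [[0.01, 0.01, 0, 0, 0], [0.01, 0.01, 0, 0, 255], [0.01, 0.01, 0, 0, 255], [0.01, 0.01, 0, 0, 255], [0.01, 0.01, 0, 0, 255], [0.01, 0.01, 0, 0, 255], [0.01, 0.01, 0, 0, 255], [0.01, 0.01, 0, 0, 255], [0.01, 0.01, 0, 0, 255], [0.01, 0.01, 0, 0, 255]]

```text
t: 31.6
eef_pos: [0.4882, 0.3121, 0.0111]
tool_rot: [0.501, 3.071, -0.001]
ft_force: [0.7, 1.7, 0.2]
gripper_width: 0.0531
```

Emit:
jog_arm:
  commands:
    - [[0, 0, -0.1, 0, 255], [0, 0, -0.3, 0, 255], [0, 0, -0.6, 0, 255], [0, 0, -0.95, 0, 255], [0, 0, -0.95, 0, 255]]

```text
t: 32.22
eef_pos: [0.4871, 0.3144, 0.1604]
tool_rot: [0.5, 3.063, 0.009]
ft_force: [0.6, 0.7, -1.9]
gripper_width: 0.053
```

```bash
python3 go.py 574.5 -125.5 150 71
```

```text
t 32.23 mm [487.1 314.4 160.4] psi 71.5 w 0.053 F [ 0.6  0.7 -1.9] q [ 0.5   0.06  1.62 -0.02  1.43 -0.75]
(574.5, -125.5, 150.0, 71.0) -> [-1.482 -2.596  0.093] twist 0.003
```

Emit:
jog_arm:
  commands:
    - [[-0.17, -0.29, 0, 0, 255], [-0.34, -0.58, 0, 0, 255], [-0.5, -0.865, 0, 0, 255], [-0.5, -0.865, 0, 0, 255]]

```text
t: 32.72
eef_pos: [0.5167, 0.1642, 0.1606]
tool_rot: [0.507, 3.064, 0.006]
ft_force: [0.6, 0.8, -2.2]
gripper_width: 0.053
```

Emit:
jog_arm:
  commands:
    - [[-0.17, -0.29, 0, 0, 255], [-0.34, -0.58, 0, 0, 255], [-0.5, -0.865, 0, 0, 255], [-0.5, -0.865, 0, 0, 255]]

```text
t: 33.22
eef_pos: [0.5457, 0.015, 0.1612]
tool_rot: [0.512, 3.064, 0.005]
ft_force: [0.2, 0.5, -1.4]
gripper_width: 0.0532
```

Emit:
jog_arm:
  commands:
    - [[-0.17, -0.29, 0, 0, 255], [-0.34, -0.58, 0, 0, 255], [-0.5, -0.865, 0, 0, 255], [-0.5, -0.865, 0, 0, 255], [-0.5, -0.865, 0, 0, 255]]

```text
t: 33.85
eef_pos: [0.5741, -0.1304, 0.1618]
tool_rot: [0.512, 3.066, 0.006]
ft_force: [0.2, -0.3, -1.4]
gripper_width: 0.0529
```

```bash
python3 go.py 574.5 -125.5 50 71;  python3 - <<'E'
from h import *
p,d=robot.grab_frame("side");cv2.imwrite("pics/s8.png",cv2.convertScaleAbs(cv2.resize(p[120:300,200:440],None,fx=3,fy=3,interpolation=cv2.INTER_CUBIC),alpha=1.4)[:,:,::-1])
E
```

```text
t 33.85 mm [ 574.1 -130.4  161.8] psi 71.0 w 0.0529 F [ 0.2 -0.3 -1.4] q [-0.32  0.08  1.6   0.01  1.43 -1.56]
(574.5, -125.5, 50.0, 71.0) -> [0.032 0.025 0.745] twist 0.0
```

View pics/s8.png

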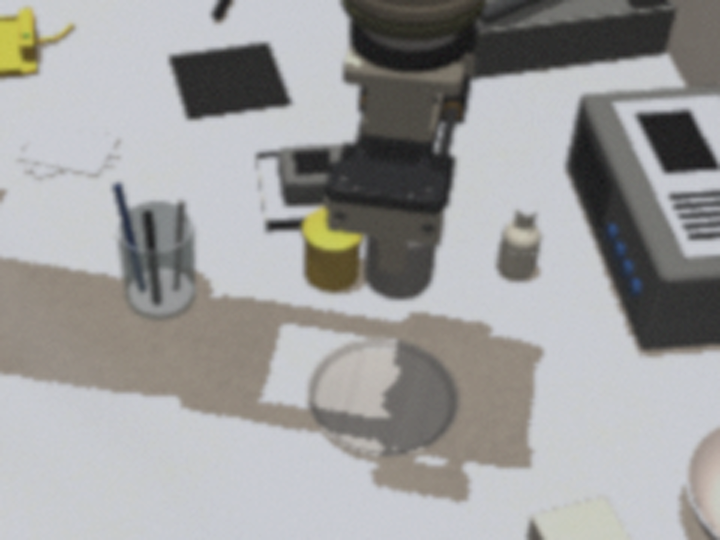

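The jar is held upright over the dish, whose centre is at about (383,398). I lower it.

Emit:
jog_arm:
  commands:
    - [[0.03, 0.025, 0.3, 0, 255], [0.03, 0.025, 0.6, 0, 255], [0.03, 0.025, 0.8, 0, 255], [0.03, 0.025, 0.9, 0, 255], [0.03, 0.025, 0.95, 0, 255], [0.03, 0.025, 0.98, 0, 255], [0.03, 0.025, 0.99, 0, 255], [0.03, 0.025, 0.99, 0, 255]]

```text
t: 34.9
eef_pos: [0.5767, -0.1256, 0.0143]
tool_rot: [0.511, 3.064, 0.006]
ft_force: [-0.5, -0.4, -1.9]
gripper_width: 0.0528
```

```bash
python3 go.py 574.5 -125.5 12 71
```

```text
t 34.9 mm [ 576.7 -125.6   14.3] psi 71.1 w 0.0528 F [-0.5 -0.4 -1.9] q [-0.31  0.22  1.72  0.01  1.16 -1.55]
(574.5, -125.5, 12.0, 71.0) -> [ 0.015 -0.004  0.015] twist 0.0
```

Emit:
jog_arm:
  commands:
    - [[0.015, 0, 0.01, 0, 255], [0.015, 0, 0.015, 0, 255], [0.015, 0, 0.015, 0, 255], [0.015, 0, 0.015, 0, 0], [0.015, 0, 0.015, 0, 0], [0.015, 0, 0.015, 0, 0], [0.015, 0, 0.015, 0, 0], [0.015, 0, -0.3, 0, 0], [0.015, 0, -0.7, 0, 0], [0.015, 0, -1, 0, 0]]

```text
t: 36.15
eef_pos: [0.5698, -0.1247, 0.167]
tool_rot: [0.51, 3.062, 0.005]
ft_force: [1.0, -0.0, 0.2]
gripper_width: 0.0929
```

Emit:
jog_arm:
  commands:
    - [[1, 0, -0.1, 0, 0], [1, 0, -0.1, 0, 0], [1, 0, -0.1, 0, 0], [1, 0, -0.1, 0, 0]]

```text
t: 36.65
eef_pos: [0.427, -0.0758, 0.1772]
tool_rot: [0.51, 3.061, 0.005]
ft_force: [-0.0, 0.0, 0.6]
gripper_width: 0.0929
```

```bash
python3 go.py; python3 - <<'E'
from h import *
p,d=robot.grab_frame("top");P=cloud("top",d)
def r(n,w,a,b):
    q=blob(P,w,a,b);print(n,None if q is None else (len(q),rect(q[:,:2]),np.median(q[:,2]).round(4)))
r("jar",(315,150,370,205),.05,.08);r("dish",(310,145,375,215),.004,.03)
r("oxi",(385,190,450,260),.024,.06);r("rec",(225,160,280,215),.028,.06)
r("beaker",(275,215,315,255),.05,.2);r("gel",(283,113,310,140),.02,.1)
cv2.imwrite("pics/t9.png",cv2.convertScaleAbs(cv2.resize(p[110:270,150:450],None,fx=2.6,fy=2.6,interpolation=cv2.INTER_CUBIC),alpha=1.5)[:,:,::-1])
E
```

```text
t 36.65 mm [427.  -75.8 177.2] psi 71.1 w 0.0929 F [-0.   0.   0.6] q [-0.3  -0.38  1.98  0.01  1.5  -1.54]
jar (292, (array([ 575. , -126.4]), array([53.5, 50.7]), 88.5), np.float64(0.0636))
dish (783, (array([ 585.5, -125.4]), array([134.4, 125.7]), 73.8), np.float64(0.0072))
oxi (287, (array([ 437.2, -344. ]), array([62.7, 38.8]), -19.8), np.float64(0.0399))
rec (566, (array([560.8, 129.3]), array([83.8, 54.1]), -1.0), np.float64(0.0402))
beaker (71, (array([394.3,  24.1]), array([64.4, 37.8]), 28.0), np.float64(0.0857))
gel (132, (array([715.6,  10.7]), array([33., 31.]), -71.9), np.float64(0.0513))
```

View pics/t9.png

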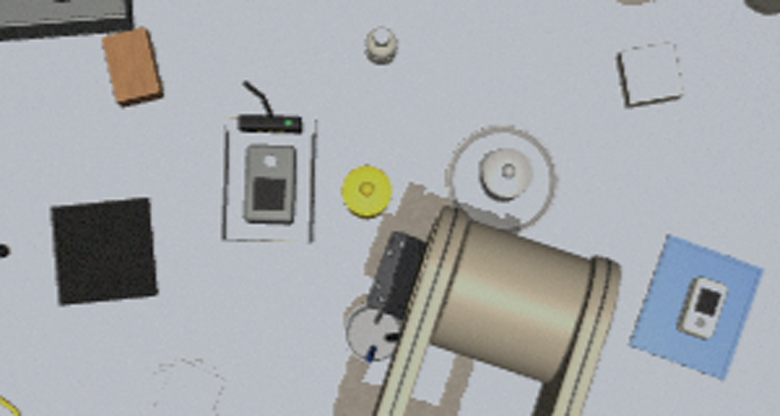

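The final top view shows the recorder centred on the dock, the jar in the dish with its lid at (506,173), and the oximeter in the middle of the tray. The beaker, partly hidden by the arm, stands where it was. I hand in.

```bash
python3 -c "
from plant import robot
print(robot.hand_in())"
```

```text
the job is handed in; nothing more can be done
None
```

All three things are in their places and the job is handed in; I finished moving at about 37 s. I set the jar on the mat, moved the recorder to the dock and the oximeter to the tray, then put the jar in the dish.

My last checks, from the top camera:

| Thing | Measured (mm) | Middle of its place (mm) | Top height |
|---|---|---|---|
| Recorder | (560.8, 129.3), turned −1° | (561, 131) | 40 mm |
| Oximeter | (437.2, −344.0) | (438, −343) | 40 mm |
| Jar | (575.0, −126.4) | (574.5, −126) | 64 mm (median lid reading) |

- **Beaker and gel bottle:** the gel bottle was within 1 mm of its start. In the last frame the arm partly hid the beaker, so that reading (394, 24) can't be relied on. The last clear one, before the jar's final move, had it unmoved.
- **First recorder grasp missed:** the fingers closed above it. The reported TCP turned out to be about 30–35 mm lower than the real fingertips, which I confirmed with the side camera's depth and corrected for.
- **Jar held by its lid:** because of that offset, both jar grips were on the lid rather than the body, with an opening of about 53 mm. The jar stayed upright each time.
- **Dish measurement disagreed:** the last depth outline gave its centre as (585.5, −125.4), but that outline was distorted by the jar and the arm's shadow. I used the earlier measurement from when it was clear of the arm.

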